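# Sort the wax tissue blocks into the tray and set one on the slanted rest

### The arm

A 6-joint arm with a two-finger parallel gripper is mounted at the origin on the work surface. World frame = base frame: x ahead of the robot, y to its left, z up, the work surface at z = 0. Lengths are in mm, angles in rad, forces in N, time in s.
With the tool pointing down it reaches from about 350 to 775 mm from the base axis. Payload 7.3 kg.
Tool frame: the origin (TCP) lies between the finger pads; the fingertips stand 8 mm ahead of it and the grasp point (between the pads) lies 11 mm behind it; y points along the fingers, z is the direction in which the jaws open and shut, and the axes are right-handed (so a half turn about y gives the same grasp; the last joint's range is limited). The gripper opens to 92 mm and grips with 3 to 60 N. Pads are 19 mm wide; open, the fingers measure 130 mm over their backs; the gripper's body (75 mm by 190 mm) begins 47 mm behind the grasp point.
Start: joints at [1.135, 0.342, 1.524, -0, 1.275, -0.146], TCP at [150.009, 503.132, 234.741] pointing down, gripper open.
Joint ranges: [-2.53, 2.53], [-0.77, 2.02], [0.04, 2.7], [-1, 4.14], [0.28, 2.66], [-3.11, 3.11]. Speed limits (rad/s): [2.57, 2.57, 3.14, 3.14, 3.14, 3.14].

### API

Orientations are given as [roll, pitch, yaw] about the fixed x, y, z axes, in that order (R = Rz(yaw) Ry(pitch) Rx(roll)).
In Python, from plant import bot, vision, job gives the robot as it stands. The module is installed in compiled form; this text tells all that it offers.
- The arm moves only by the tool arm_command, never from a script. Its argument "deltas" is a list of rows, each a list of 4 numbers: the shift along the tool's x, y, z in m, then the turn about the tool's y in degrees. In form: [[x, y, z, twist], ...]. A call has 1 to 5 rows; each row shifts and turns the commanded pose from where the row before left it, along the tool's axes as they then stand; what a row does not reach is not made up. A row lasts 1/10 s, in which the tool goes at most 50 mm and 8.59 degrees, less where a joint would pass 70% of its speed; a pose out of reach is approached as far as the arm can. A call is refused whole if a number of a shift passes 0.05 or a number of a turn 8.59, either way. A call with a gripper value outside its range is refused whole. "claw" is the closure in counts, from 0 (fully open) to 255 (shut), set as the call begins (left out, the last holds). The fingers move at their own pace and stop on an object; the grip force is fixed at half the most. Time passes only in rows, so rows that do not move let the fingers close. It gives the time, the measured TCP pose, the force and the opening at its end, in the units of the state.
- bot.get_obs(): the state, without advancing time (a new reading comes with each control period).
- vision.capture(name): name is "scene" or "top"; returns a dict with "img" (480x640x3 uint8, red, green, blue), "camera_matrix" (3x3 intrinsics, pixels), "world_to_cam" (4x4, takes a point from world to camera coordinates). Camera axes: x right, y down, z forward; pixel columns grow to the right and rows downward; lengths in mm; the calibration is good to about 2 mm. A picture is of the moment at which its call begins. There is no depth.
- job.close_job(): hands the job in, once; it reports no verdict.
Trained networks look in a picture, given as the dict that the camera call returned (one of the last four; its "shot" number tells which), for a name from the list of things; names that differ only in an ending like _2 or _b are one class to them, and where a whole thing is asked for, a point or a joint stands for the part that bears it (a point fixed in the world has none). Each returns a list of dicts, best first, with "confidence" (0 to 1); they miss things now and then, are a little off and sometimes report something else, mostly with a low value. They report only what shows in the picture. A call takes as long as a camera call. They do not tell look-alikes from the thing itself.
- vision.find_in(picture, name): "xyz" ([x, y, z] in mm, in the coordinates of the camera as it stood for that picture, good to about 4 mm: the middle of the surface that is visible of it).
- vision.regions_of(picture, name): "mask" (480x640 bool, what is visible of it).
The state is a dict: "time": time; "joint_positions": joint angles; "dq": joint speeds; "tau": joint torques, N m; "tool_pos": TCP position; "tcp_rot": TCP orientation; "contact_force": force on the tool from outside, world axes, zero at the start; "moment": the same for the moment, N m; "grip_width": finger opening in mm.
Only numpy, scipy, OpenCV 4.12 (cv2) and the standard library are available. Lean on these libraries where they do the work, as an engineer would, in place of code of your own. Each camera call takes 0.05 s, during which the arm holds its last target. There are 200 camera calls.

### The job

Gather the green, blue and yellow wax tissue blocks into the white tray, each lying flat, wax up, in the middle of the pad of its own colour. When these three are in the tray, lay the orange wax block, wax up, flat on the slanted rest, centred, with a short side against the blue ledge. Leave the two empty cassettes without wax (one green, one orange) where they are, and let go of everything.

Things in the scene. Friction and masses are not known exactly. Their poses are not given: they have to be found in the camera images.
- green_center (a point): tissue block: green plastic cassette 50 mm (x) by 36 mm (y) by 11 mm high with a raised off-white wax block (31 x 29 x 7 mm, nearer the +x end, dark pink spots) on top; 18 mm high overall, about 40 g, loose. This point is its centre, 9 mm above its underside; x is its long axis, z points up through the wax
- blue_center (a point): tissue block: blue plastic cassette 50 mm (x) by 36 mm (y) by 11 mm high with a raised off-white wax block (31 x 29 x 7 mm, nearer the +x end, dark pink spots) on top; 18 mm high overall, about 40 g, loose. This point is its centre, 9 mm above its underside; x is its long axis, z points up through the wax
- yellow_center (a point): tissue block: yellow plastic cassette 50 mm (x) by 36 mm (y) by 11 mm high with a raised off-white wax block (31 x 29 x 7 mm, nearer the +x end, dark pink spots) on top; 18 mm high overall, about 40 g, loose. This point is its centre, 9 mm above its underside; x is its long axis, z points up through the wax
- orange_center (a point): tissue block: orange plastic cassette 50 mm (x) by 36 mm (y) by 11 mm high with a raised off-white wax block (31 x 29 x 7 mm, nearer the +x end, dark pink spots) on top; 18 mm high overall, about 40 g, loose. This point is its centre, 9 mm above its underside; x is its long axis, z points up through the wax
- bay_green (a point): flat green pad, 54 (x) by 62 (y) by 2 mm, one of three in a row, in any colour order, 72 mm apart on the floor of a fixed white tray (130 by 232 mm, walls 4 mm thick, rim 12 mm above the pads). This point is the middle of the pad's top face, 6 mm above the table; x runs along the tray's short side, y along its long side
- bay_blue (a point): flat blue pad, 54 (x) by 62 (y) by 2 mm, one of three in a row, in any colour order, 72 mm apart on the floor of a fixed white tray (130 by 232 mm, walls 4 mm thick, rim 12 mm above the pads). This point is the middle of the pad's top face, 6 mm above the table; x runs along the tray's short side, y along its long side
- bay_yellow (a point): flat yellow pad, 54 (x) by 62 (y) by 2 mm, one of three in a row, in any colour order, 72 mm apart on the floor of a fixed white tray (130 by 232 mm, walls 4 mm thick, rim 12 mm above the pads). This point is the middle of the pad's top face, 6 mm above the table; x runs along the tray's short side, y along its long side
- rest_seat (a point): fixed slanted rest: aluminium plate 110 mm wide, 96 up the slope, rising 22 deg away from the robot; blue ledge 40 wide, 10 high at its low end. Point: where the centre of a block lies when flat on the plate, short side against mid-ledge (9 mm off the plate, 25 up-slope of the ledge). x up the slope, y along the ledge, z square off the plate. Rough: a block may not slide down by itself
- empty_green_center (a point): look-alike that stays where it is: an empty, closed green cassette of the same 50 by 36 mm outline, 11 mm high, with dark slots in its flat lid and no wax; loose. This point is its centre
- empty_orange_center (a point): look-alike that stays where it is: an empty, closed orange cassette of the same 50 by 36 mm outline, 11 mm high, with dark slots in its flat lid and no wax; loose. This point is its centre
There are look-alikes about, which are no part of the job. Of the things like the part that bears bay_yellow, leave any that is black, grey or pink; of the rest the smaller one is meant.

How it is judged (in metres and radians):
On the way, in this order (a step that is already met when the one before it is completed fails the run):
1. the green, blue and yellow blocks lie in the tray on the pads of their colours (horizontal distance between green_center and bay_green below 0.012 m and z of green_center in the frame of bay_green below 0.012 m and angle between each of green_center, blue_center, yellow_center's own z axis and vertical below 0.12 rad and horizontal distance between blue_center and bay_blue below 0.012 m and z of blue_center in the frame of bay_blue below 0.012 m and horizontal distance between yellow_center and bay_yellow below 0.012 m and z of yellow_center in the frame of bay_yellow below 0.012 m), for 0.2 s.
2. the orange block lies on the slanted rest with a short side against the ledge (x of orange_center in the frame of rest_seat between -0.004 and 0.006 m and y of orange_center in the frame of rest_seat between -0.015 and 0.015 m and z of orange_center in the frame of rest_seat below 0.003 m and angle between the z axis of orange_center and the z axis of rest_seat, either way round below 0.12 rad and angle between orange_center's own z axis and vertical below 0.7 rad and angle between the x axis of orange_center and the x axis of rest_seat, either way round below 0.25 rad), for 0.2 s.
At the end, for the whole second after the job is handed in: Green, blue and yellow blocks flat, wax up, centres within 12 mm of their pads' middles; orange flat on the rest, wax up, at most 6 mm up-slope of touching the ledge, within 15 mm of its middle, short side along it within 0.25 rad; all at rest; empty cassettes moved under 15 mm (all of step 1 and all of step 2 and linear speed of each of block_green, block_blue, block_yellow, block_orange below 0.01 m/s and distance of each of empty_green_center, empty_orange_center from where it was at the start of the episode below 0.015 m).
It fails at once if an empty cassette is moved by more than 15 mm (distance of any of empty_green_center, empty_orange_center from where it was at the start of the episode above 0.015 m).
It also fails if it takes over 88 s, if anything falls off the work surface, if the arm or the gripper's body presses on something with over 40 N, if the wrist force passes 120 N, or if a joint passes its speed limit or range.

## Working session

There is one attempt and no reset: what is moved stays moved. The work goes in short steps, Python scripts to look and compute and a tool call to move; the robot and the scene stay as the last step left them, time stands still between calls to the robot, and variables do not carry over. Pictures are saved under pics/ and viewed, about 12 in all and at most 16, crops included, and the job is handed in when it is done.

Besides the shell and the picture viewer there is one more tool, called as name(argument=value, ...), one argument or row to a line, values as JSON. arm_command: Moves the arm, as the interface text tells. Its arguments: {"type":"object","properties":{"deltas":{"type":"array","items":{"type":"array","items":{"type":"number"}}},"claw":{"type":"number"}},"required":["deltas"]}

```bash
mkdir -p pics
python3 - <<'E'
from plant import bot, vision, job
import cv2,numpy as np
o=bot.get_obs()
for k in o: print(k,np.round(o[k],3))
for n in("scene","top"):
    p=vision.capture(n); cv2.imwrite(f"pics/{n}0.png",p["img"][:,:,::-1]); print(n,p["camera_matrix"].tolist(),np.round(p["world_to_cam"],3).tolist())
E
```

```text
time 0.0
joint_positions [ 1.135  0.343  1.525 -0.     1.275 -0.146]
dq [ 0.    -0.    -0.001  0.     0.    -0.001]
tau [-1.0000e-03 -4.3125e+01 -2.4422e+01  7.2000e-02  5.6000e-02 -0.0000e+00]
tool_pos [149.843 502.769 234.039]
tcp_rot [-1.572  0.    -0.29 ]
contact_force [ 0.198 -1.356 -0.017]
moment [0.039 0.005 0.019]
grip_width 91.831
scene [[466.411407064176, 0.0, 328.0058967982388], [0.0, 466.411407064176, 242.52069519898416], [0.0, 0.0, 1.0]] [[-0.182, 0.983, 0.002, 172.597], [0.728, 0.136, -0.671, -342.888], [-0.661, -0.121, -0.741, 1491.298], [0.0, 0.0, 0.0, 1.0]]
top [[597.2510174050016, 0.0, 325.09781377853454], [0.0, 597.2510174050016, 239.51246686814164], [0.0, 0.0, 1.0]] [[-0.002, -1.0, 0.009, -66.251], [-0.991, 0.001, -0.136, 529.336], [0.136, -0.01, -0.991, 1264.762], [0.0, 0.0, 0.0, 1.0]]
```

View pics/top0.png

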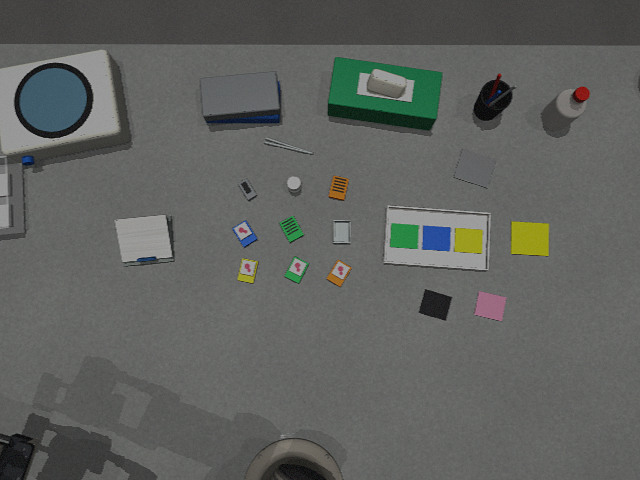

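View pics/scene0.png

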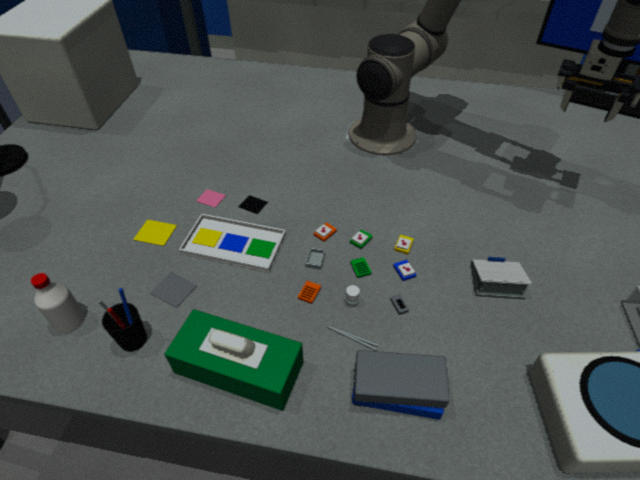

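```bash
cat > h.py <<'E'
from plant import bot, vision, job
import cv2,numpy as np
from scipy.optimize import minimize
def proj(p,P):
    c=P@p["world_to_cam"][:3,:3].T+p["world_to_cam"][:3,3]; c=c@np.array(p["camera_matrix"]).T
    return c[:,:2]/c[:,2:]
def ray(p,uv,z):
    W=p["world_to_cam"]; d=np.linalg.inv(p["camera_matrix"])@[uv[0],uv[1],1]
    R=W[:3,:3]; o=-R.T@W[:3,3]; d=R.T@d; return o+d*(z-o[2])/d[2]
def box(lx,ly,z0,z1,cx=0):
    return np.array([[cx+a*lx/2,b*ly/2,z] for a in(-1,1) for b in(-1,1) for z in(z0,z1)])
BLOCK=np.vstack([box(50,36,0,11),box(31,29,11,18,5)]); EMPTY=box(50,36,0,11)
def sil(p,V,x,S=8):
    c,s=np.cos(x[2]),np.sin(x[2]); R=np.array([[c,-s,0],[s,c,0],[0,0,1]])
    uv=proj(p,V@R.T+[x[0],x[1],x[3] if len(x)>3 else 0])
    return cv2.convexHull(uv.astype(np.float32))[:,0]
def fit(pm,V,x0,S=6,z=0):
    # pm: list of (picture, mask)
    T=[]
    for p,m in pm:
        ys,xs=np.nonzero(m); o=np.array([xs.min()-8,ys.min()-8]); w,h=xs.max()-o[0]+9,ys.max()-o[1]+9
        sub=m[max(o[1],0):o[1]+h,max(o[0],0):o[0]+w]
        T.append((p,np.maximum(o,0),cv2.resize(sub.astype(np.uint8),None,fx=S,fy=S,interpolation=cv2.INTER_NEAREST)))
    def cost(x):
        r=0
        for p,o,t in T:
            im=np.zeros_like(t); uv=(sil(p,V,[*x,z])-o+.5)*S-.5
            cv2.fillPoly(im,[np.round(uv*16).astype(np.int32)],1,shift=4)
            r+=1-(im&t).sum()/max((im|t).sum(),1)
        return r/len(T)
    best=None
    for a in np.arange(0,2*np.pi,np.pi/6):
        s=np.array([[0,0,0],[8,0,0],[0,8,0],[0,0,.3]])+[x0[0],x0[1],a]
        q=minimize(cost,s[0],method="Nelder-Mead",options=dict(initial_simplex=s,xatol=.02,fatol=1e-4))
        if best is None or q.fun<best.fun: best=q
    return best.x,best.fun
E
cat > m.py <<'E'
from h import *
ps={n:vision.capture(n) for n in("top","scene")}
for n in ["green_center","blue_center","yellow_center","orange_center","empty_green_center","empty_orange_center","bay_green","bay_blue","bay_yellow","rest_seat"]:
  for c,p in ps.items():
    f=vision.find_in(p,n)
    W=np.linalg.inv(p["world_to_cam"])
    print(n,c,[(round(d["confidence"],2),np.round((W@[*d["xyz"],1])[:3]).tolist(),) for d in f])
    try: 
      r=vision.regions_of(p,n); print("   masks",[(round(d["confidence"],2),int(d["mask"].sum()),np.round(np.argwhere(d["mask"]).mean(0)[::-1]).tolist()) for d in r])
    except Exception as e: print(e)
t=ps["top"]["img"][190:310,100:520]
cv2.imwrite("pics/crop1.png",cv2.resize(t[25:100,120:260],None,fx=5.5,fy=5.5,interpolation=cv2.INTER_CUBIC)[:,:,::-1])
E
python3 m.py
```

```text
green_center top [(0.78, [468.0, -6.0, 11.0])]
   masks [(0.81, 393, [297.0, 270.0])]
green_center scene [(0.68, [471.0, 0.0, 14.0])]
   masks [(0.51, 243, [361.0, 239.0])]
blue_center top [(0.74, [543.0, 108.0, 11.0]), (0.16, [531.0, -386.0, 4.0])]
   masks [(0.62, 383, [245.0, 234.0])]
blue_center scene [(0.74, [556.0, 112.0, 12.0])]
   masks [(0.77, 278, [405.0, 270.0]), (0.46, 258, [404.0, 244.0])]
yellow_center top [(0.61, [461.0, 102.0, 6.0])]
   masks [(0.57, 410, [248.0, 270.0])]
yellow_center scene [(0.59, [472.0, 105.0, 13.0])]
   masks [(0.84, 252, [404.0, 244.0])]
orange_center top [(0.92, [459.0, -97.0, 14.0])]
   masks [(0.92, 372, [339.0, 272.0]), (0.62, 357, [245.0, 233.0])]
orange_center scene [(0.74, [464.0, -94.0, 15.0]), (0.43, [472.0, -3.0, 11.0])]
   masks [(0.73, 254, [324.0, 232.0]), (0.55, 373, [234.0, 243.0])]
empty_green_center top [(0.93, [555.0, 10.0, 9.0])]
   masks [(0.72, 403, [291.0, 228.0]), (0.4, 343, [339.0, 273.0])]
empty_green_center scene [(0.84, [563.0, 7.0, 13.0])]
   masks [(0.77, 293, [361.0, 267.0]), (0.55, 372, [233.0, 243.0])]
empty_orang
[... 842 characters left out ...]
 (0.76, 1293, [530.0, 238.0]), (0.75, 654, [468.0, 240.0]), (0.64, 674, [436.0, 305.0]), (0.57, 1090, [475.0, 168.0])]
bay_yellow scene [(0.89, [532.0, -388.0, 8.0]), (0.83, [535.0, -526.0, 5.0]), (0.75, [701.0, -406.0, 5.0]), (0.65, [391.0, -309.0, 0.0]), (0.55, [385.0, -433.0, 6.0])]
   masks [(0.8, 368, [207.0, 237.0]), (0.71, 844, [173.0, 289.0]), (0.63, 334, [253.0, 204.0]), (0.59, 755, [156.0, 232.0]), (0.57, 298, [211.0, 198.0])]
rest_seat top [(0.72, [542.0, -248.0, 5.0]), (0.67, [538.0, 329.0, 36.0]), (0.48, [649.0, -95.0, 12.0])]
   masks [(0.79, 2265, [144.0, 238.0])]
rest_seat scene [(0.8, [534.0, 327.0, 40.0])]
   masks [(0.57, 309, [405.0, 270.0]), (0.55, 1157, [501.0, 271.0])]
```

View pics/crop1.png

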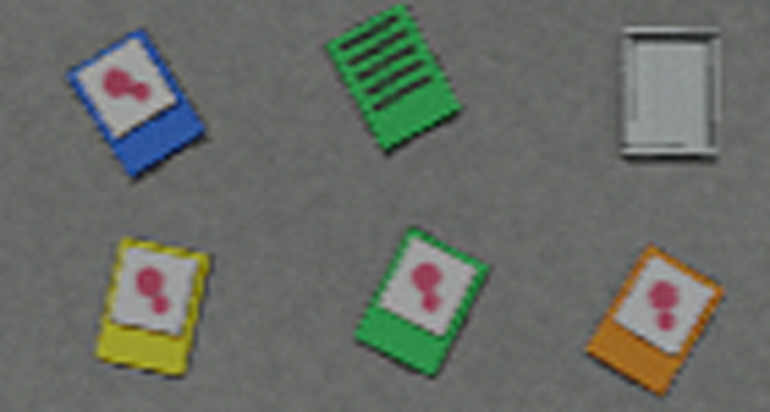

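```bash
cat > m2.py <<'E'
from h import *
ps={n:vision.capture(n) for n in("top","scene")}
L=dict(green_center=(468,-4),blue_center=(549,110),yellow_center=(466,104),orange_center=(461,-96),empty_green_center=(559,8),empty_orange_center=(650,-94),bay_green=(540,-245),bay_blue=(535,-317),bay_yellow=(531,-388))
for n,x0 in L.items():
  pad=n[:3]=="bay"; pm=[]
  for p in ps.values():
    uv=proj(p,np.array([[*x0,8.]]))[0]
    for d in vision.regions_of(p,n):
      if np.hypot(*(np.argwhere(d["mask"]).mean(0)[::-1]-uv))<9: pm.append((p,d["mask"])); break
  V=box(54,62,5,6) if pad else EMPTY if "empty" in n else BLOCK
  r=[fit(q,V,x0) for q in ([pm]+[[k] for k in pm])]
  print(n,[(np.round(x[:2],1).tolist(),round(np.degrees(x[2])%180,1),round(f,3)) for x,f in r])
p=ps["top"]; a=cv2.resize(p["img"][200:280,100:190],None,fx=6,fy=6,interpolation=cv2.INTER_CUBIC)
q=ps["scene"]; b=cv2.resize(q["img"][245:310,460:540],None,fx=5,fy=5,interpolation=cv2.INTER_CUBIC)
im=np.zeros((800,540,3),np.uint8); im=np.zeros((480,940,3),np.uint8); im[:480,:540]=a; im[:325,540:940]=b
cv2.imwrite("pics/rest.png",cv2.resize(im,(800,408))[:,:,::-1])
E
python3 m2.py
```

```text
green_center [([465.7, -4.4], np.float64(153.0), np.float64(0.141)), ([466.3, -4.7], np.float64(152.3), np.float64(0.058)), ([461.7, -4.4], np.float64(160.0), np.float64(0.182))]
blue_center [([547.2, 111.7], np.float64(32.6), np.float64(0.128)), ([548.1, 111.7], np.float64(30.8), np.float64(0.068)), ([544.0, 111.8], np.float64(31.1), np.float64(0.124))]
yellow_center [([461.5, 104.4], np.float64(170.4), np.float64(0.1)), ([461.5, 104.4], np.float64(170.4), np.float64(0.1))]
orange_center [([457.3, -98.4], np.float64(148.3), np.float64(0.098)), ([458.4, -98.4], np.float64(149.1), np.float64(0.092)), ([455.5, -98.6], np.float64(149.2), np.float64(0.064))]
empty_green_center [([556.1, 8.5], np.float64(25.0), np.float64(0.119)), ([557.1, 8.2], np.float64(27.1), np.float64(0.089)), ([553.4, 8.3], np.float64(25.7), np.float64(0.101))]
empty_orange_center [([650.7, -99.0], np.float64(167.4), np.float64(0.078)), ([651.4, -98.5], np.float64(166.4), np.float64(0.066)), ([649.1, -99.5], np.float64(168.2), np.float64(0.055))]
bay_green [([540.1, -245.1], np.float64(176.1), np.float64(0.06)), ([541.1, -245.0], np.float64(175.8), np.float64(0.057)), ([539.3, -245.7], np.float64(176.3), np.float64(0.053))]
bay_blue [([535.9, -316.9], np.float64(174.5), np.float64(0.141)), ([537.4, -316.1], np.float64(177.9), np.float64(0.076)), ([532.6, -319.1], np.float64(175.2), np.float64(0.131))]
bay_yellow [([530.5, -388.6], np.float64(176.1), np.float64(0.074)), ([531.7, -388.2], np.float64(177.1), np.float64(0.039)), ([529.5, -390.1], np.float64(176.6), np.float64(0.063))]
```

View pics/rest.png

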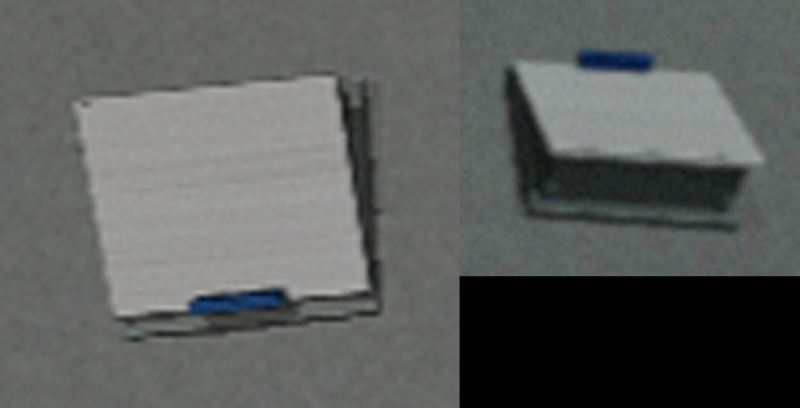

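```bash
cat > rest.py <<'E'
from h import *
from scipy.optimize import least_squares
ps={n:vision.capture(n) for n in("top","scene")}
obs={"top":np.array([[115.3,220],[166,214.9],[172.5,257],[122.5,261.9]]),"scene":np.array([[531,282.6],[480.7,281.4],[472.2,260.3],[519.2,261.9]])}
def fr(x):
    c,s=np.cos(x[3]),np.sin(x[3]); a=np.radians(22)
    R=np.array([[c,-s,0],[s,c,0],[0,0,1]])@np.array([[np.cos(a),0,-np.sin(a)],[0,1,0],[np.sin(a),0,np.cos(a)]])
    return R,np.array(x[:3])
def cor(x,L=96):
    R,t=fr(x); return np.array([[L,55,0],[L,-55,0],[0,-55,0],[0,55,0]])@R.T+t
def res(x,ks): return np.concatenate([(proj(ps[k],cor(x))-obs[k]).ravel() for k in ks])
if __name__=="__main__":
    for ks in (("top","scene"),("top",),("scene",)):
        q=least_squares(res,[490,310,10,.05],args=(ks,)); print(ks,np.round(q.x,3),np.round(q.fun,1))
    # ledge: blue pixels
    q=least_squares(res,[490,310,10,.05],args=(("top","scene"),)); R,t=fr(q.x)
    for k,o in(("top",(100,200,190,280)),("scene",(460,245,540,310))):
        p=ps[k]; im=p["img"].astype(int); m=(im[...,2]>im[...,0]+25); b=np.zeros_like(m); b[o[1]:o[3],o[0]:o[2]]=1; m&=b
        ys,xs=np.nonzero(m); print(k,len(xs),xs.min(),xs.max(),ys.min(),ys.max(),xs.mean(),ys.mean())
        for lx in (-6,-3,0,3): 
            uv=proj(p,np.array([[lx,0,5.]])@R.T+t)[0]; print("  pred ledge centre",lx,np.round(uv,1))
    s=np.array([25,0,9.])@R.T+t; print("seat",np.round(s,1),"yaw",np.degrees(q.x[3]))
E
python3 rest.py
```

```text
('top', 'scene') [4.87598e+02 3.22300e+02 1.62810e+01 1.04000e-01] [-0.6 -0.2 -0.2 -0.3  0.3  0.1  0.2  0.5  0.3  0.8  0.1 -1.2 -0.2 -0.3
 -0.7  0.9]
('top',) [4.89262e+02 3.26011e+02 4.28500e+00 9.60000e-02] [-0.1 -0.2 -0.2  0.  -0.   0.1  0.3  0.1]
('scene',) [4.88032e+02 3.21811e+02 1.68560e+01 1.15000e-01] [ 0.6  0.5  0.5 -1.  -0.4 -0.2 -0.8  0.7]
top 61 137 155 257 261 145.65573770491804 258.8360655737705
  pred ledge centre -6 [147.7 263. ]
  pred ledge centre -3 [147.4 261.7]
  pred ledge centre 0 [147.2 260.4]
  pred ledge centre 3 [147.  259.1]
scene 84 488 505 256 261 496.3095238095238 258.85714285714283
  pred ledge centre -6 [495.  258.4]
  pred ledge centre -3 [495.3 259. ]
  pred ledge centre 0 [495.6 259.6]
  pred ledge centre 3 [495.9 260.1]
seat [507.3 324.4  34. ] yaw 5.952857507437176
```

```bash
cat > plan.py <<'E'
import sys
from h import *
# usage: plan.py x y z yaw [x y z yaw ...]   (mm, deg)
o=bot.get_obs(); P=np.array(o["tool_pos"],float); yaw=np.degrees(o["tcp_rot"][2])
if __name__=="__main__":
  print("t",round(o["time"],2),"at",P.round(1),"yaw",yaw.round(1),"w",round(o["grip_width"],1),"F",np.round(o["contact_force"],1))
  g=np.array(sys.argv[1:],float).reshape(-1,4)
  for q in g:
    n=int(np.ceil(max(np.linalg.norm(q[:3]-P)/45,abs(q[3]-yaw)/8.4,1))); rows=[]
    for i in range(n):
        k=n-i; d=(q[:3]-P)/k; c,s=np.cos(np.radians(yaw)),np.sin(np.radians(yaw))
        r=[round((c*d[0]+s*d[1])/1e3,3),round(-d[2]/1e3,3),round((-s*d[0]+c*d[1])/1e3,3),round((yaw-q[3])/k,1)]
        rows.append(r); P=P+np.array([c*r[0]-s*r[2],s*r[0]+c*r[2],-r[1]])*1e3; yaw-=r[3]
    print("to",q)
    for i in range(0,n,5): print("  ",rows[i:i+5])
E
python3 plan.py 466 -4 80 -27 466 -4 10 -27
```

```text
t 3.3 at [150.  503.1 234.8] yaw -16.6 w 91.7 F [-1.3 -0.5  0.6]
to [466.  -4.  80. -27.]
   [[np.float64(0.032), np.float64(0.011), np.float64(-0.028), np.float64(0.7)], [np.float64(0.032), np.float64(0.011), np.float64(-0.028), np.float64(0.7)], [np.float64(0.033), np.float64(0.011), np.float64(-0.027), np.float64(0.7)], [np.float64(0.033), np.float64(0.011), np.float64(-0.027), np.float64(0.8)], [np.float64(0.033), np.float64(0.011), np.float64(-0.027), np.float64(0.7)]]
   [[np.float64(0.034), np.float64(0.011), np.float64(-0.026), np.float64(0.8)], [np.float64(0.034), np.float64(0.011), np.float64(-0.026), np.float64(0.7)], [np.float64(0.034), np.float64(0.011), np.float64(-0.025), np.float64(0.8)], [np.float64(0.035), np.float64(0.011), np.float64(-0.025), np.float64(0.7)], [np.float64(0.035), np.float64(0.011), np.float64(-0.024), np.float64(0.8)]]
   [[np.float64(0.035), np.float64(0.011), np.float64(-0.024), np.float64(0.7)], [np.float64(0.036), np.float64(0.011), np.float64(-0.024), np.float64(0.8)], [np.float64(0.036), np.float64(0.011), np.float64(-0.023), np.float64(0.7)], [np.float64(0.036), np.float64(0.012), np.float64(-0.023), np.float64(0.8)]]
to [466.  -4.  10. -27.]
   [[np.float64(0.0), np.float64(0.035), np.float64(0.0), np.float64(-0.0)], [np.float64(0.0), np.float64(0.035), np.float64(0.0), np.float64(-0.0)]]
```

arm_command(
  deltas=[
    [0.032,0.011,-0.028,0.7],
    [0.032,0.011,-0.028,0.7],
    [0.033,0.011,-0.027,0.7],
    [0.033,0.011,-0.027,0.8],
    [0.033,0.011,-0.027,0.7],
  ],
  claw=85,
)

```text
time: 3.8
tool_pos: [263.3, 321.1, 179.5]
tcp_rot: [-1.57, -0.0, -0.353]
contact_force: [0.9, -0.2, 0.7]
grip_width: 62.0
```

arm_command(
  deltas=[
    [0.034,0.011,-0.026,0.8],
    [0.034,0.011,-0.026,0.7],
    [0.034,0.011,-0.025,0.8],
    [0.035,0.011,-0.025,0.7],
    [0.035,0.011,-0.024,0.8],
  ],
)

```text
time: 4.3
tool_pos: [376.7, 140.1, 124.6]
tcp_rot: [-1.57, -0.001, -0.42]
contact_force: [0.7, 0.4, -0.8]
grip_width: 61.5
```

arm_command(
  deltas=[
    [0.035,0.011,-0.024,0.7],
    [0.036,0.011,-0.024,0.8],
    [0.036,0.011,-0.023,0.7],
    [0.036,0.012,-0.023,0.8],
    [0,0,0,0],
  ],
)

```text
time: 4.8
tool_pos: [467.8, -8.0, 78.7]
tcp_rot: [-1.571, -0.002, -0.476]
contact_force: [0.8, 0.9, 0.3]
grip_width: 61.3
```

```bash
sed -i 's/r=\[round/r=[round/; s/print("  ",rows\[i:i+5\])/print("  ",[[float(v) for v in r] for r in rows[i:i+5]])/' plan.py; python3 plan.py 466 -4 80 -27 466 -4 10 -27
```

```text
t 4.8 at [467.8  -8.   78.7] yaw -27.3 w 61.3 F [0.8 0.9 0.3]
to [466.  -4.  80. -27.]
   [[-0.003, -0.001, 0.003, -0.3]]
to [466.  -4.  10. -27.]
   [[-0.0, 0.035, -0.0, 0.0], [-0.0, 0.035, -0.0, 0.0]]
```

arm_command(
  deltas=[
    [-0.003,0.009,0.003,-0.3],
    [0,0.03,0,0],
    [0,0.02,0,0],
    [0,0.009,0,0],
    [0,0,0,0],
  ],
)

```text
time: 5.3
tool_pos: [462.8, 1.1, 10.9]
tcp_rot: [-1.571, 0.003, -0.464]
contact_force: [0.1, 0.1, 0.2]
grip_width: 61.1
```

arm_command(
  deltas=[
    [0,0,0,0],
    [0,0,0,0],
    [0,0,0,0],
    [0,0,0,0],
    [0,0,0,0],
  ],
  claw=255,
)

```text
time: 5.8
tool_pos: [464.5, -0.1, 12.4]
tcp_rot: [-1.57, -0.001, -0.466]
contact_force: [-1.3, 1.5, 5.9]
grip_width: 35.4
```

arm_command(
  deltas=[
    [0,-0.02,0,0],
    [0,-0.03,0,0],
    [0,-0.02,0,0],
    [0,0,0,0],
  ],
)

```text
time: 6.2
tool_pos: [465.7, -0.4, 84.0]
tcp_rot: [-1.569, -0.005, -0.466]
contact_force: [0.3, 0.3, -0.9]
grip_width: 35.6
```

```bash
python3 plan.py 540.1 -245.1 80 -93.5 540.1 -245.1 17 -93.5
```

```text
t 6.2 at [ 4.657e+02 -4.000e-01  8.400e+01] yaw -26.7 w 35.6 F [ 0.3  0.3 -0.9]
to [ 540.1 -245.1   80.   -93.5]
   [[0.022, 0.001, -0.023, 8.3], [0.025, 0.0, -0.02, 8.4], [0.028, 0.001, -0.016, 8.3], [0.03, 0.0, -0.012, 8.4], [0.031, 0.001, -0.007, 8.3]]
   [[0.032, 0.0, -0.002, 8.4], [0.032, 0.001, 0.002, 8.3], [0.031, 0.0, 0.006, 8.4]]
to [ 540.1 -245.1   17.   -93.5]
   [[-0.0, 0.032, 0.0, -0.0], [-0.0, 0.031, 0.0, -0.0]]
```

arm_command(
  deltas=[
    [0.022,0.001,-0.023,8.3],
    [0.025,0.0,-0.02,8.4],
    [0.028,0.001,-0.016,8.3],
    [0.03,0.0,-0.012,8.4],
    [0.03,0.001,-0.007,8.3],
  ],
)

```text
time: 6.7
tool_pos: [509.6, -153.8, 77.5]
tcp_rot: [-1.572, 0.001, -1.2]
contact_force: [0.2, 0.3, -0.2]
grip_width: 35.6
```

arm_command(
  deltas=[
    [0.031,0.0,-0.002,8.4],
    [0.031,0.001,0.002,8.3],
    [0.03,0.0,0.006,8.4],
    [0,0,0,0],
    [0,0,0,0],
  ],
)

```text
time: 7.2
tool_pos: [536.1, -241.3, 76.2]
tcp_rot: [-1.573, 0.001, -1.632]
contact_force: [-1.8, 0.6, -1.1]
grip_width: 35.6
```

```bash
python3 plan.py 540.1 -241.8 80 -93.5 540.1 -241.8 19 -93.5
```

```text
t 7.2 at [ 536.1 -241.3   76.2] yaw -93.5 w 35.6 F [-1.8  0.6 -1.1]
to [ 540.1 -241.8   80.   -93.5]
   [[0.0, -0.004, 0.004, 0.0]]
to [ 540.1 -241.8   19.   -93.5]
   [[0.0, 0.031, 0.0, 0.0], [0.0, 0.03, 0.0, 0.0]]
```

arm_command(
  deltas=[
    [0,0.02,0.004,0],
    [0,0.02,0,0],
    [0,0.01,0,0],
    [0,0,0,0],
    [0,0,0,0],
  ],
)

```text
time: 7.7
tool_pos: [541.0, -241.0, 28.0]
tcp_rot: [-1.571, 0.0, -1.631]
contact_force: [0.7, -0.5, 0.2]
grip_width: 35.6
```

```bash
python3 plan.py 540.1 -241.8 19 -93.5
```

```text
t 7.7 at [ 541. -241.   28.] yaw -93.4 w 35.6 F [ 0.7 -0.5  0.2]
to [ 540.1 -241.8   19.   -93.5]
   [[0.001, 0.009, -0.001, 0.1]]
```

Lower, release to 50 mm, rise.

arm_command(
  deltas=[
    [0.001,0.005,0,0],
    [0,0.004,0,0],
    [0,0,0,0],
    [0,0,0,0],
  ],
)

```text
time: 8.1
tool_pos: [540.9, -242.6, 18.8]
tcp_rot: [-1.571, 0.0, -1.632]
contact_force: [-0.4, 0.4, 0.0]
grip_width: 35.5
```

arm_command(
  deltas=[
    [0,0,0,0],
    [0,0,0,0],
    [0,0,0,0],
  ],
  claw=110,
)

```text
time: 8.4
tool_pos: [541.0, -242.5, 18.9]
tcp_rot: [-1.57, -0.0, -1.632]
contact_force: [0.0, 0.3, 0.0]
grip_width: 51.0
```

arm_command(
  deltas=[
    [0,-0.02,0,0],
    [0,-0.04,0,0],
    [0,0,0,0],
  ],
  claw=85,
)

```text
time: 8.7
tool_pos: [543.6, -244.1, 83.7]
tcp_rot: [-1.563, -0.004, -1.632]
contact_force: [0.1, -1.4, 0.3]
grip_width: 61.1
```

```bash
python3 plan.py 461.5 104.4 80 -10
```

```text
t 8.7 at [ 543.6 -244.1   83.7] yaw -93.5 w 61.1 F [ 0.1 -1.4  0.3]
to [461.5 104.4  80.  -10. ]
   [[-0.034, 0.0, -0.01, -8.3], [-0.035, 0.0, -0.005, -8.4], [-0.036, 0.0, -0.0, -8.3], [-0.036, 0.001, 0.005, -8.4], [-0.034, 0.0, 0.01, -8.3]]
   [[-0.033, 0.001, 0.015, -8.4], [-0.03, 0.0, 0.02, -8.3], [-0.027, 0.001, 0.024, -8.4], [-0.023, 0.0, 0.027, -8.3], [-0.018, 0.001, 0.03, -8.4]]
```

arm_command(
  deltas=[
    [-0.034,0.0,-0.01,-8.3],
    [-0.035,0.0,-0.005,-8.4],
    [-0.036,0.0,0.0,-8.3],
    [-0.036,0.001,0.005,-8.4],
    [-0.034,0.0,0.01,-8.3],
  ],
)

```text
time: 9.2
tool_pos: [499.4, -67.3, 77.5]
tcp_rot: [-1.571, 0.0, -0.898]
contact_force: [1.2, 0.2, 0.4]
grip_width: 61.2
```

arm_command(
  deltas=[
    [-0.032,0,0.015,-8.4],
    [-0.03,0.0,0.02,-8.3],
    [-0.027,0,0.024,-8.4],
    [0,0,0,0],
  ],
)

```text
time: 9.6
tool_pos: [474.1, 39.4, 77.6]
tcp_rot: [-1.571, 0.002, -0.459]
contact_force: [0.3, -0.4, 1.5]
grip_width: 61.2
```

```bash
cat > m3.py <<'E'
from h import *
import sys
# m3.py name x y z  -> fit near
n=sys.argv[1]; x0=[float(v) for v in sys.argv[2:4]]; z=float(sys.argv[4]); pm=[]
for c in ("top","scene"):
    p=vision.capture(c); uv=proj(p,np.array([[*x0,8.]]))[0]
    for d in vision.regions_of(p,n):
      if np.hypot(*(np.argwhere(d["mask"]).mean(0)[::-1]-uv))<12: pm.append((p,d["mask"])); x,f=fit([pm[-1]],BLOCK,x0,z=z); print(c,x[:2].round(1),np.degrees(x[2]).round(1)%180,round(f,3)); break
x,f=fit(pm,BLOCK,x0,z=z); print("both",x[:2].round(1),np.degrees(x[2]).round(1)%180,round(f,3))
E
python3 m3.py green_center 540 -245 6;python3 m3.py yellow_center 463 104 0; python3 plan.py 461.5 104.4 80 -10
```

```text
top [ 540.1 -245.5] 88.1 0.059
scene [ 537.8 -246.2] 84.3 0.092
both [ 539.3 -246. ] 85.7 0.089
scene [461.2 103.1] 172.9 0.101
both [461.2 103.1] 172.9 0.101
t 10.0 at [476.   35.2  77.7] yaw -26.8 w 61.0 F [ 0.7 -0.5  0.3]
to [461.5 104.4  80.  -10. ]
   [[-0.015, -0.001, 0.018, -5.6], [-0.013, -0.001, 0.02, -5.6], [-0.01, -0.0, 0.021, -5.6]]
```

arm_command(
  deltas=[
    [-0.014,0,0.018,-6],
    [-0.012,0,0.02,-6],
    [-0.009,0,0.021,-6.6],
    [0,0,0,0],
    [0,0,0,0],
  ],
)

```text
time: 10.5
tool_pos: [464.0, 103.6, 77.7]
tcp_rot: [-1.571, -0.0, -0.143]
contact_force: [-0.3, -0.6, 0.5]
grip_width: 61.4
```

```bash
python3 plan.py 463 103.7 10 -8
```

```text
t 10.5 at [464.  103.6  77.7] yaw -8.2 w 61.4 F [-0.3 -0.6  0.5]
to [463.  103.7  10.   -8. ]
   [[-0.0, 0.034, -0.0, -0.1], [-0.001, 0.034, -0.0, -0.1]]
```

arm_command(
  deltas=[
    [-0.001,0.02,0,0],
    [0,0.025,0,0],
    [0,0.015,0,0],
    [0,0.008,0,0],
    [0,0,0,0],
  ],
)

```text
time: 11.0
tool_pos: [462.7, 103.1, 9.1]
tcp_rot: [-1.571, 0.001, -0.144]
contact_force: [0.6, -0.1, -0.3]
grip_width: 60.9
```

arm_command(
  deltas=[
    [0,0,0,0],
    [0,0,0,0],
    [0,0,0,0],
    [0,0,0,0],
    [0,0,0,0],
  ],
  claw=255,
)

```text
time: 11.5
tool_pos: [463.0, 104.1, 10.0]
tcp_rot: [-1.571, -0.001, -0.141]
contact_force: [-0.2, -0.3, 2.9]
grip_width: 35.6
```

arm_command(
  deltas=[
    [0,-0.02,0,0],
    [0,-0.03,0,0],
    [0,-0.02,0,0],
    [0,0,0,0],
    [0,0,0,0],
  ],
)

```text
time: 12.0
tool_pos: [462.6, 104.2, 79.6]
tcp_rot: [-1.571, -0.0, -0.141]
contact_force: [-0.3, -0.1, -1.3]
grip_width: 35.9
```

```bash
python3 plan.py 530.5 -388.6 80 -93.5
```

```text
t 12.0 at [462.6 104.2  79.6] yaw -8.1 w 35.9 F [-0.3 -0.1 -1.3]
to [ 530.5 -388.6   80.   -93.5]
   [[0.011, -0.0, -0.04, 7.1], [0.016, -0.0, -0.038, 7.1], [0.021, -0.0, -0.036, 7.1], [0.025, -0.0, -0.033, 7.1], [0.029, -0.0, -0.03, 7.1]]
   [[0.032, -0.0, -0.026, 7.1], [0.035, -0.0, -0.021, 7.1], [0.038, -0.0, -0.017, 7.1], [0.04, -0.0, -0.012, 7.1], [0.041, -0.0, -0.007, 7.2]]
   [[0.041, -0.0, -0.002, 7.1], [0.042, -0.0, 0.003, 7.2]]
```

arm_command(
  deltas=[
    [0.011,0,-0.04,7.1],
    [0.016,0,-0.038,7.1],
    [0.021,0,-0.036,7.1],
    [0.025,0,-0.033,7.1],
    [0.029,0,-0.03,7.1],
  ],
)

```text
time: 12.5
tool_pos: [489.4, -102.8, 78.2]
tcp_rot: [-1.572, 0.003, -0.766]
contact_force: [1.1, -0.4, -0.5]
grip_width: 35.7
```

arm_command(
  deltas=[
    [0.032,0,-0.026,7.1],
    [0.035,0,-0.021,7.1],
    [0.038,0,-0.017,7.1],
    [0.04,0,-0.012,7.1],
    [0.041,0,-0.007,7.2],
  ],
)

```text
time: 13.0
tool_pos: [518.6, -307.7, 77.7]
tcp_rot: [-1.573, 0.002, -1.388]
contact_force: [-0.0, -0.7, -1.2]
grip_width: 36.0
```

arm_command(
  deltas=[
    [0.041,0,-0.002,7.1],
    [0.042,0,0.003,7.2],
    [0,0,0,0],
    [0,0,0,0],
  ],
)

```text
time: 13.4
tool_pos: [529.7, -388.8, 77.2]
tcp_rot: [-1.574, 0.003, -1.633]
contact_force: [-0.3, 1.6, -0.7]
grip_width: 35.7
```

```bash
python3 plan.py 530.5 -388.6 16.5 -93.5
```

```text
t 13.4 at [ 529.7 -388.8   77.2] yaw -93.5 w 35.7 F [-0.3  1.6 -0.7]
to [ 530.5 -388.6   16.5  -93.5]
   [[-0.0, 0.03, 0.0, -0.0], [-0.0, 0.031, 0.001, -0.0]]
```

arm_command(
  deltas=[
    [0,0.025,0.001,0],
    [0,0.02,0,0],
    [0,0.01,0,0],
    [0,0,0,0],
    [0,0.005,0,0],
  ],
)

```text
time: 13.9
tool_pos: [532.6, -388.8, 20.6]
tcp_rot: [-1.569, -0.001, -1.631]
contact_force: [0.3, 0.1, -0.3]
grip_width: 35.8
```

arm_command(
  deltas=[
    [0,0,0,0],
    [0,0,0,0],
  ],
)

```text
time: 14.1
tool_pos: [532.2, -389.1, 20.5]
tcp_rot: [-1.57, -0.001, -1.632]
contact_force: [0.7, -0.2, -0.9]
grip_width: 36.0
```

```bash
python3 plan.py 530.5 -388.6 16.5 -93.5
```

```text
t 14.1 at [ 532.2 -389.1   20.5] yaw -93.5 w 36.0 F [ 0.7 -0.2 -0.9]
to [ 530.5 -388.6   16.5  -93.5]
   [[-0.0, 0.004, -0.002, 0.0]]
```

arm_command(
  deltas=[
    [0,0.004,-0.001,0],
    [0,0,0,0],
    [0,0,0,0],
  ],
)

```text
time: 14.4
tool_pos: [531.1, -389.2, 16.1]
tcp_rot: [-1.57, -0.001, -1.632]
contact_force: [0.8, -0.5, 1.3]
grip_width: 36.0
```

arm_command(
  deltas=[
    [0,0,0,0],
    [0,0,0,0],
    [0,0,0,0],
  ],
  claw=110,
)

```text
time: 14.7
tool_pos: [530.6, -388.7, 15.5]
tcp_rot: [-1.571, 0.0, -1.632]
contact_force: [-0.2, 0.4, 0.1]
grip_width: 51.2
```

arm_command(
  deltas=[
    [0,-0.02,0,0],
    [0,-0.04,0,0],
    [0,0,0,0],
    [0,0,0,0],
  ],
  claw=85,
)

```text
time: 15.1
tool_pos: [531.2, -389.2, 76.7]
tcp_rot: [-1.569, -0.001, -1.632]
contact_force: [-0.5, -0.6, -0.4]
grip_width: 61.3
```

```bash
python3 plan.py 548 111.7 80 31
```

```text
t 15.1 at [ 531.2 -389.2   76.7] yaw -93.5 w 61.3 F [-0.5 -0.6 -0.4]
to [548.  111.7  80.   31. ]
   [[-0.033, -0.0, -0.001, -8.3], [-0.033, -0.0, 0.004, -8.3], [-0.032, -0.0, 0.009, -8.3], [-0.031, -0.0, 0.013, -8.3], [-0.028, -0.0, 0.018, -8.3]]
   [[-0.026, -0.0, 0.021, -8.3], [-0.022, -0.0, 0.025, -8.3], [-0.019, -0.0, 0.028, -8.3], [-0.014, -0.0, 0.03, -8.3], [-0.01, -0.001, 0.032, -8.3]]
   [[-0.005, -0.0, 0.033, -8.3], [-0.0, -0.001, 0.034, -8.3], [0.005, -0.0, 0.033, -8.3], [0.009, -0.001, 0.032, -8.3], [0.014, -0.0, 0.031, -8.3]]
```

arm_command(
  deltas=[
    [-0.033,0,-0.001,-8.3],
    [-0.033,0,0.004,-8.3],
    [-0.032,0,0.009,-8.3],
    [-0.031,0,0.013,-8.3],
    [-0.028,0,0.018,-8.3],
  ],
)

```text
time: 15.6
tool_pos: [536.0, -220.8, 74.2]
tcp_rot: [-1.572, 0.003, -0.902]
contact_force: [0.5, 0.3, -0.2]
grip_width: 61.2
```

arm_command(
  deltas=[
    [-0.026,0,0.021,-8.3],
    [-0.022,0,0.025,-8.3],
    [-0.019,0,0.028,-8.3],
    [-0.014,0,0.03,-8.3],
    [-0.01,0,0.032,-8.3],
  ],
)

```text
time: 16.1
tool_pos: [540.8, -54.0, 74.4]
tcp_rot: [-1.571, 0.003, -0.177]
contact_force: [0.1, 0.6, 0.2]
grip_width: 61.2
```

arm_command(
  deltas=[
    [-0.005,0,0.033,-8.3],
    [0,-0.001,0.034,-8.3],
    [0.005,0,0.033,-8.3],
    [0.009,-0.001,0.032,-8.3],
    [0.014,0,0.031,-8.3],
  ],
)

```text
time: 16.6
tool_pos: [546.4, 113.7, 76.4]
tcp_rot: [-1.57, 0.002, 0.547]
contact_force: [0.3, 0.6, 0.4]
grip_width: 61.1
```

arm_command(
  deltas=[
    [0,0,0,0],
    [0,0,0,0],
  ],
)

```text
time: 16.8
tool_pos: [546.5, 112.9, 76.5]
tcp_rot: [-1.57, 0.002, 0.541]
contact_force: [0.5, 0.1, 0.3]
grip_width: 61.1
```

```bash
python3 plan.py 547.5 111.7 10 31.5
```

```text
t 16.8 at [546.5 112.9  76.5] yaw 31.0 w 61.1 F [0.5 0.1 0.3]
to [547.5 111.7  10.   31.5]
   [[0.0, 0.033, -0.001, -0.2], [0.0, 0.034, -0.001, -0.3]]
```

arm_command(
  deltas=[
    [0,0.02,-0.001,-0.5],
    [0,0.025,0,0],
    [0,0.015,0,0],
    [0,0.007,0,0],
    [0,0,0,0],
  ],
)

```text
time: 17.3
tool_pos: [547.5, 110.5, 9.8]
tcp_rot: [-1.57, 0.002, 0.548]
contact_force: [-0.6, -0.1, 0.1]
grip_width: 61.2
```

arm_command(
  deltas=[
    [0,0,0,0],
    [0,0,0,0],
    [0,0,0,0],
    [0,0,0,0],
    [0,0,0,0],
  ],
  claw=255,
)

```text
time: 17.8
tool_pos: [548.3, 111.6, 11.3]
tcp_rot: [-1.571, -0.001, 0.55]
contact_force: [-0.2, -0.5, 3.1]
grip_width: 35.5
```

arm_command(
  deltas=[
    [0,-0.02,0,0],
    [0,-0.03,0,0],
    [0,-0.02,0,0],
    [0,0,0,0],
    [0,0,0,0],
  ],
)

```text
time: 18.3
tool_pos: [547.8, 111.6, 80.5]
tcp_rot: [-1.571, -0.0, 0.55]
contact_force: [-0.7, 0.8, -1.3]
grip_width: 35.4
```

```bash
python3 plan.py 535.5 -316.9 80 -93.5
```

```text
t 18.3 at [547.8 111.6  80.5] yaw 31.5 w 35.4 F [-0.7  0.8 -1.3]
to [ 535.5 -316.9   80.   -93.5]
   [[-0.016, 0.0, -0.024, 8.3], [-0.012, 0.0, -0.026, 8.3], [-0.008, 0.0, -0.027, 8.3], [-0.004, 0.0, -0.028, 8.3], [0.0, 0.0, -0.029, 8.3]]
   [[0.004, 0.0, -0.028, 8.3], [0.008, 0.0, -0.027, 8.4], [0.012, 0.0, -0.026, 8.3], [0.016, 0.0, -0.024, 8.4], [0.019, 0.0, -0.021, 8.3]]
   [[0.022, 0.0, -0.018, 8.4], [0.025, 0.0, -0.015, 8.3], [0.026, 0.0, -0.011, 8.4], [0.028, 0.0, -0.008, 8.3], [0.028, 0.0, -0.003, 8.4]]
```

arm_command(
  deltas=[
    [-0.016,0,-0.024,8.3],
    [-0.012,0,-0.026,8.3],
    [-0.008,0,-0.027,8.3],
    [-0.004,0,-0.028,8.3],
    [0,0,-0.029,8.3],
  ],
)

```text
time: 18.8
tool_pos: [542.5, -32.1, 78.9]
tcp_rot: [-1.571, 0.003, -0.18]
contact_force: [-0.0, 0.1, -0.8]
grip_width: 35.4
```

arm_command(
  deltas=[
    [0.004,0,-0.028,8.3],
    [0.008,0,-0.027,8.4],
    [0.012,0,-0.026,8.3],
    [0.016,0,-0.024,8.4],
    [0.019,0,-0.021,8.3],
  ],
)

```text
time: 19.3
tool_pos: [538.5, -174.3, 78.8]
tcp_rot: [-1.572, 0.003, -0.909]
contact_force: [0.4, 0.1, -1.0]
grip_width: 35.4
```

arm_command(
  deltas=[
    [0.022,0,-0.018,8.4],
    [0.025,0,-0.015,8.3],
    [0.026,0,-0.011,8.4],
    [0.028,0,-0.008,8.3],
    [0.028,0,-0.003,8.4],
  ],
)

```text
time: 19.8
tool_pos: [534.8, -317.1, 78.5]
tcp_rot: [-1.574, 0.002, -1.638]
contact_force: [0.2, 0.5, -1.4]
grip_width: 35.7
```

arm_command(
  deltas=[
    [0,0,0,0],
    [0,0,0,0],
  ],
)

```text
time: 20.0
tool_pos: [534.9, -316.2, 78.8]
tcp_rot: [-1.573, 0.002, -1.631]
contact_force: [-0.2, -0.1, -1.0]
grip_width: 35.5
```

```bash
python3 plan.py 535.5 -316.9 18 -93.5
```

```text
t 20.0 at [ 534.9 -316.2   78.8] yaw -93.5 w 35.5 F [-0.2 -0.1 -1. ]
to [ 535.5 -316.9   18.   -93.5]
   [[0.0, 0.03, 0.0, 0.0], [0.001, 0.031, 0.001, 0.0]]
```

arm_command(
  deltas=[
    [0,0.025,0.001,0],
    [0,0.02,0,0],
    [0,0.01,0,0],
    [0,0.004,0,0],
    [0,0,0,0],
  ],
)

```text
time: 20.5
tool_pos: [536.9, -315.9, 21.4]
tcp_rot: [-1.571, 0.001, -1.631]
contact_force: [-0.9, -0.5, -1.4]
grip_width: 35.3
```

arm_command(
  deltas=[
    [0,0,0,0],
    [0,0,0,0],
  ],
)

```text
time: 20.7
tool_pos: [537.4, -316.8, 22.7]
tcp_rot: [-1.569, -0.001, -1.632]
contact_force: [0.8, -0.8, -1.1]
grip_width: 35.5
```

arm_command(
  deltas=[
    [0,0.004,-0.001,0],
    [0,0.001,0,0],
    [0,0,0,0],
    [0,0,0,0],
  ],
)

```text
time: 21.1
tool_pos: [535.9, -316.6, 17.3]
tcp_rot: [-1.57, -0.0, -1.632]
contact_force: [-2.7, 0.7, 5.7]
grip_width: 35.4
```

arm_command(
  deltas=[
    [0,0,0,0],
    [0,0,0,0],
    [0,0,0,0],
  ],
  claw=110,
)

```text
time: 21.4
tool_pos: [535.9, -316.5, 16.4]
tcp_rot: [-1.571, 0.0, -1.632]
contact_force: [-0.2, 0.2, -0.4]
grip_width: 51.3
```

arm_command(
  deltas=[
    [0,-0.02,0,0],
    [0,-0.04,0,0],
    [0,0,0,0],
    [0,0,0,0],
  ],
  claw=85,
)

```text
time: 21.8
tool_pos: [536.4, -316.8, 77.5]
tcp_rot: [-1.569, -0.001, -1.632]
contact_force: [-0.4, -0.3, -0.7]
grip_width: 61.0
```

```bash
python3 plan.py 457.7 -98.4 80 -31
```

```text
t 21.8 at [ 536.4 -316.8   77.5] yaw -93.5 w 61.0 F [-0.4 -0.3 -0.7]
to [457.7 -98.4  80.  -31. ]
   [[-0.027, -0.0, -0.011, -7.8], [-0.028, -0.0, -0.008, -7.8], [-0.029, -0.0, -0.004, -7.8], [-0.029, -0.0, -0.0, -7.8], [-0.029, -0.001, 0.004, -7.8]]
   [[-0.028, -0.0, 0.008, -7.8], [-0.026, -0.001, 0.011, -7.9], [-0.025, -0.0, 0.015, -7.8]]
```

Move to orange hover, then check the tray from there.

arm_command(
  deltas=[
    [-0.027,0,-0.011,-7.8],
    [-0.028,0,-0.008,-7.8],
    [-0.029,0,-0.004,-7.8],
    [-0.029,0,0,-7.8],
    [-0.029,-0.001,0.004,-7.8],
  ],
)

```text
time: 22.3
tool_pos: [485.3, -177.7, 76.3]
tcp_rot: [-1.572, 0.003, -0.946]
contact_force: [1.2, -0.2, 0.8]
grip_width: 61.0
```

arm_command(
  deltas=[
    [-0.028,0,0.008,-7.8],
    [-0.026,0,0.011,-7.9],
    [-0.025,0,0.015,-7.8],
    [0,0,0,0],
    [0,0,0,0],
  ],
)

```text
time: 22.8
tool_pos: [456.8, -97.6, 77.1]
tcp_rot: [-1.571, 0.001, -0.542]
contact_force: [-0.1, -0.6, -0.1]
grip_width: 61.3
```

```bash
for a in "green_center 540 -245 6" "blue_center 536 -317 6" "yellow_center 531 -388 6"; do echo $a; python3 m3.py $a; done; python3 -c "
from h import *
p=vision.capture('top'); cv2.imwrite('pics/tray.png',cv2.resize(p['img'][190:310,300:520],None,fx=3.6,fy=3.6,interpolation=cv2.INTER_CUBIC)[:,:,::-1])"
python3 plan.py 457.7 -98.4 10 -31
```

```text
green_center 540 -245 6
top [ 539.1 -245.6] 85.7 0.101
scene [ 537.6 -246.9] 84.89999999999998 0.076
both [ 538.2 -246.3] 82.39999999999998 0.098
blue_center 536 -317 6
top [ 535.7 -315.9] 89.9 0.079
scene [ 532.6 -316.5] 85.80000000000001 0.146
both [ 535.2 -315.8] 88.5 0.129
yellow_center 531 -388 6
top [ 530.4 -390.5] 82.5 0.064
scene [ 526.7 -391.9] 82.39999999999998 0.07
both [ 529.1 -390.8] 82.60000000000002 0.104
t 23.45 at [457.1 -98.1  77.7] yaw -31.0 w 61.1 F [-0.4  0.1 -0.6]
to [457.7 -98.4  10.  -31. ]
   [[0.0, 0.034, 0.0, -0.0], [0.001, 0.034, 0.0, -0.0]]
```

View pics/tray.png

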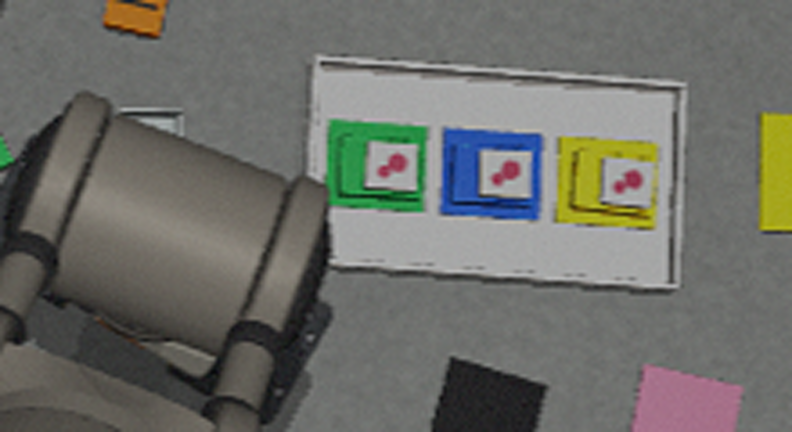

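arm_command(
  deltas=[
    [0,0.02,0,0],
    [0,0.025,0,0],
    [0,0.015,0,0],
    [0,0.004,0,0],
    [0,0,0,0],
  ],
)

```text
time: 23.95
tool_pos: [456.9, -97.9, 13.4]
tcp_rot: [-1.571, 0.001, -0.541]
contact_force: [-0.3, -0.5, 0.2]
grip_width: 61.1
```

arm_command(
  deltas=[
    [0,0,0,0],
    [0,0,0,0],
    [0,0,0,0],
    [0,0,0,0],
    [0,0,0,0],
  ],
  claw=255,
)

```text
time: 24.45
tool_pos: [457.4, -98.1, 14.2]
tcp_rot: [-1.571, -0.001, -0.541]
contact_force: [-0.7, 0.2, 5.7]
grip_width: 35.3
```

arm_command(
  deltas=[
    [0,-0.02,0,0],
    [0,-0.04,0,0],
    [0,-0.04,0,0],
    [0,0,0,0],
    [0,0,0,0],
  ],
)

```text
time: 24.95
tool_pos: [457.3, -98.1, 114.3]
tcp_rot: [-1.57, -0.002, -0.541]
contact_force: [-0.6, 0.6, -0.9]
grip_width: 35.4
```

```bash
python3 plan.py 513.5 325 110 6
```

```text
t 24.95 at [457.3 -98.1 114.3] yaw -31.0 w 35.4 F [-0.6  0.6 -0.9]
to [513.5 325.  110.    6. ]
   [[-0.017, 0.0, 0.039, -3.7], [-0.014, 0.0, 0.04, -3.7], [-0.012, 0.001, 0.041, -3.7], [-0.009, 0.0, 0.042, -3.7], [-0.006, 0.001, 0.042, -3.7]]
   [[-0.004, 0.0, 0.043, -3.7], [-0.001, 0.001, 0.043, -3.7], [0.002, 0.0, 0.042, -3.7], [0.004, 0.001, 0.043, -3.7], [0.007, 0.0, 0.042, -3.7]]
```

arm_command(
  deltas=[
    [-0.017,0,0.039,-3.7],
    [-0.014,0,0.04,-3.7],
    [-0.012,0.001,0.041,-3.7],
    [-0.009,0,0.042,-3.7],
    [-0.006,0.001,0.042,-3.7],
  ],
)

```text
time: 25.45
tool_pos: [484.7, 114.7, 110.1]
tcp_rot: [-1.572, 0.003, -0.216]
contact_force: [1.6, -0.9, -0.8]
grip_width: 35.5
```

arm_command(
  deltas=[
    [-0.004,0,0.043,-3.7],
    [-0.001,0.001,0.043,-3.7],
    [0.002,0,0.042,-3.7],
    [0.004,0.001,0.043,-3.7],
    [0.007,0,0.042,-3.7],
  ],
)

```text
time: 25.95
tool_pos: [511.7, 326.7, 107.3]
tcp_rot: [-1.572, 0.004, 0.107]
contact_force: [0.6, 0.3, -1.1]
grip_width: 35.2
```

arm_command(
  deltas=[
    [0,0,0,0],
    [0,0,0,0],
  ],
)

```text
time: 26.15
tool_pos: [511.5, 325.5, 107.4]
tcp_rot: [-1.572, 0.004, 0.106]
contact_force: [0.3, -1.1, -1.0]
grip_width: 34.9
```

```bash
python3 plan.py 513.5 325 65 6
```

```text
t 26.15 at [511.5 325.5 107.4] yaw 6.1 w 34.9 F [ 0.3 -1.1 -1. ]
to [513.5 325.   65.    6. ]
   [[0.002, 0.042, -0.001, 0.1]]
```

Lower to about 65 and look from both cameras, to check the lateral position over the ledge.

arm_command(
  deltas=[
    [0.002,0.02,0,0],
    [0,0.015,0,0],
    [0,0.005,0,0],
    [0,0,0,0],
    [0,0,0,0],
  ],
)

```text
time: 26.65
tool_pos: [515.1, 325.0, 70.1]
tcp_rot: [-1.571, -0.0, 0.104]
contact_force: [-0.6, 0.1, 0.6]
grip_width: 35.1
```

```bash
cat > look.py <<'E'
from h import *
import sys
p=vision.capture("top"); a=cv2.resize(p["img"][200:280,100:190],None,fx=6,fy=6,interpolation=cv2.INTER_CUBIC)
q=vision.capture("scene"); b=cv2.resize(q["img"][215:310,450:530],None,fx=5,fy=5,interpolation=cv2.INTER_CUBIC)
im=np.zeros((480,940,3),np.uint8); im[:480,:540]=a; im[:475,540:940]=b
cv2.imwrite(sys.argv[1],cv2.resize(im,(800,408))[:,:,::-1])
E
python3 look.py pics/r1.png; python3 plan.py
```

```text
t 26.75 at [515.3 325.4  70.6] yaw 6.0 w 35.2 F [ 0.6  0.5 -1.1]
```

View pics/r1.png

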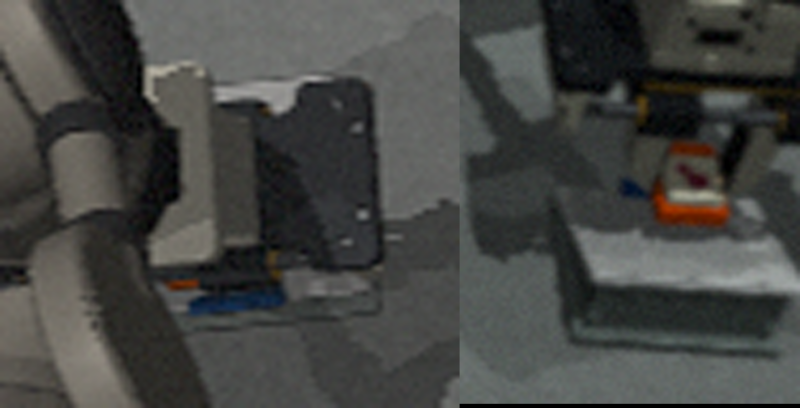

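Run:
```python
from h import *
for c in("top","scene"):
    p=vision.capture(c)
    for P in ([515,325,62],[540,327,62],[488,322.4,21],[490,325,21],[490,318,21]):
        u=proj(p,np.array([P],float))[0]; v=(u-[100,200])*5.106 if c=="top" else (u-[450,215])*4.255+[460,0]
        print(c,P,u.round(1),v.round())
```

```text
top [515, 325, 62] [140.8 244.7] [209. 228.]
top [540, 327, 62] [140.4 233.1] [206. 169.]
top [488, 322.4, 21] [147.1 259.3] [240. 303.]
top [490, 325, 21] [145.9 258.4] [235. 298.]
top [490, 318, 21] [149.2 258.4] [251. 298.]
scene [515, 325, 62] [502.4 257.8] [683. 182.]
scene [540, 327, 62] [504.  266.2] [690. 218.]
scene [488, 322.4, 21] [495.8 260.3] [655. 193.]
scene [490, 325, 21] [496.9 261. ] [660. 196.]
scene [490, 318, 21] [493.9 260.6] [647. 194.]
```

arm_command(
  deltas=[
    [-0.001,0.01,0,0],
    [0,0.003,0,0],
    [0,0.002,0,0],
    [0,0,0,0],
  ],
)

```text
time: 27.25
tool_pos: [513.5, 325.4, 54.1]
tcp_rot: [-1.571, 0.001, 0.105]
contact_force: [0.5, -1.1, -0.4]
grip_width: 35.3
```

arm_command(
  deltas=[
    [0,0.002,0,0],
    [0,0,0,0],
  ],
)

```text
time: 27.45
tool_pos: [513.9, 325.6, 53.1]
tcp_rot: [-1.571, -0.0, 0.105]
contact_force: [-1.3, 0.2, 2.9]
grip_width: 35.4
```

arm_command(
  deltas=[
    [0,0.002,0,0],
    [0,0,0,0],
  ],
)

```text
time: 27.65
tool_pos: [513.7, 325.6, 51.6]
tcp_rot: [-1.57, -0.0, 0.105]
contact_force: [-4.5, -1.3, 7.7]
grip_width: 35.0
```

arm_command(
  deltas=[
    [0,0.002,0,0],
    [0,0,0,0],
  ],
)

```text
time: 27.85
tool_pos: [513.7, 325.7, 49.8]
tcp_rot: [-1.57, -0.0, 0.105]
contact_force: [-3.8, -0.8, 8.0]
grip_width: 35.5
```

arm_command(
  deltas=[
    [0,0.002,0,0],
    [0,0,0,0],
    [0,0.002,0,0],
    [0,0,0,0],
  ],
)

```text
time: 28.25
tool_pos: [513.7, 325.6, 45.8]
tcp_rot: [-1.57, -0.001, 0.105]
contact_force: [-4.1, -1.1, 8.3]
grip_width: 35.5
```

arm_command(
  deltas=[
    [0,0.002,0,0],
    [0,0,0,0],
  ],
)

```text
time: 28.45
tool_pos: [513.9, 325.7, 43.9]
tcp_rot: [-1.57, -0.001, 0.105]
contact_force: [-3.7, -1.5, 8.7]
grip_width: 35.5
```

```bash
python3 look.py pics/r2.png; python3 plan.py
```

```text
t 28.55 at [513.9 325.7  43.9] yaw 6.0 w 35.6 F [-3.  -1.2  8.1]
```

View pics/r2.png

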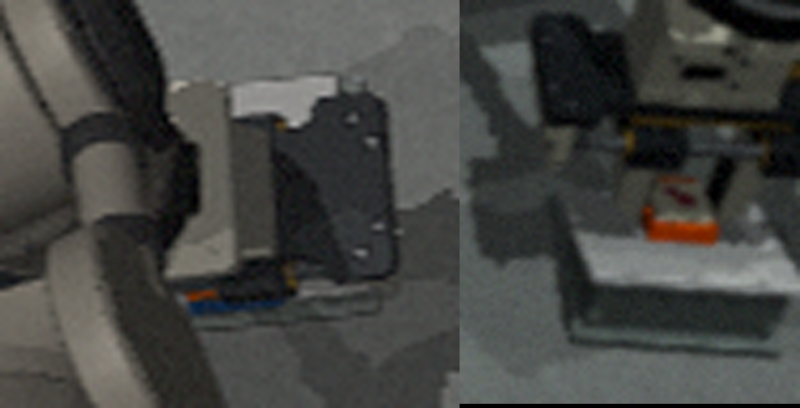

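arm_command(
  deltas=[
    [0,0.002,0,0],
    [-0.001,0,0,0],
    [-0.001,0.001,0,0],
    [0,0,0,0],
  ],
)

```text
time: 28.95
tool_pos: [513.8, 325.8, 41.8]
tcp_rot: [-1.57, -0.005, 0.105]
contact_force: [0.8, -1.0, 8.9]
grip_width: 35.6
```

arm_command(
  deltas=[
    [-0.001,0,0,0],
    [-0.001,0.001,0,0],
    [0,0,0,0],
  ],
)

```text
time: 29.25
tool_pos: [513.0, 325.8, 41.5]
tcp_rot: [-1.569, -0.008, 0.105]
contact_force: [3.1, -1.0, 10.0]
grip_width: 35.4
```

arm_command(
  deltas=[
    [-0.001,0,0,0],
    [0,0,0,0],
  ],
)

```text
time: 29.45
tool_pos: [512.9, 325.8, 41.5]
tcp_rot: [-1.569, -0.01, 0.105]
contact_force: [6.5, -0.5, 8.2]
grip_width: 35.9
```

arm_command(
  deltas=[
    [0,0,0,0],
    [0,0,0,0],
    [0,0,0,0],
  ],
  claw=110,
)

```text
time: 29.75
tool_pos: [508.2, 324.8, 38.3]
tcp_rot: [-1.571, 0.001, 0.105]
contact_force: [-0.2, 0.5, 0.4]
grip_width: 51.3
```

arm_command(
  deltas=[
    [0,-0.02,0,0],
    [0,-0.04,0,0],
    [0,-0.04,0,0],
    [0,0,-0.04,0],
    [0,0,-0.04,0],
  ],
)

```text
time: 30.25
tool_pos: [517.2, 245.6, 139.8]
tcp_rot: [-1.57, -0.002, 0.107]
contact_force: [0.5, -0.9, -0.7]
grip_width: 52.1
```

arm_command(
  deltas=[
    [0,0,-0.045,0],
    [0,0,-0.045,0],
    [0,0,-0.045,0],
    [0,0,0,0],
  ],
)

```text
time: 30.65
tool_pos: [531.5, 106.5, 138.3]
tcp_rot: [-1.572, 0.001, 0.1]
contact_force: [-0.0, -0.0, 0.4]
grip_width: 51.9
```

```bash
python3 look.py pics/r3.png; python3 plan.py
```

```text
t 30.75 at [531.1 110.4 138.4] yaw 5.9 w 52.1 F [0.3 0.2 0.2]
```

View pics/r3.png

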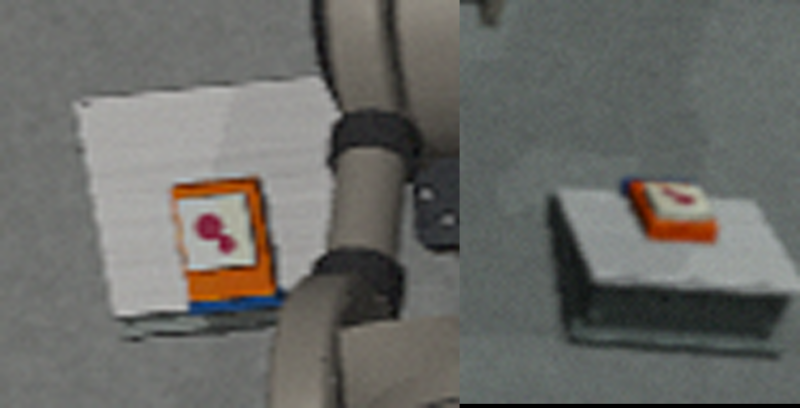

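arm_command(
  deltas=[
    [0,0,-0.045,0],
    [0,0,-0.045,0],
    [0,0,-0.045,0],
    [0,0,0,0],
  ],
)

```text
time: 31.15
tool_pos: [546.1, -26.1, 138.5]
tcp_rot: [-1.572, -0.0, 0.102]
contact_force: [-0.3, 1.0, -0.1]
grip_width: 51.9
```

```bash
cat > chk.py <<'E'
from rest import *
q=least_squares(res,[490,310,10,.05],args=(("top","scene"),)); R,t=fr(q.x)
M=[]
for c,p in ps.items():
    im=p["img"]; uv=proj(p,np.array([[25,0,9.]])@R.T+t)[0].astype(int)
    ds=[d for d in vision.regions_of(p,"orange_center") if np.hypot(*(np.argwhere(d["mask"]).mean(0)[::-1]-uv))<12]
    print(c,len(ds),uv)
    if ds: M.append((p,ds[0]["mask"]))
def cost(x,M):
    r=0; S=6
    c,s=np.cos(x[2]),np.sin(x[2]); A=np.array([[c,-s,0],[s,c,0],[0,0,1]])
    for p,m in M:
        ys,xs=np.nonzero(m); o=np.array([xs.min()-8,ys.min()-8])
        T=cv2.resize(m[o[1]:ys.max()+9,o[0]:xs.max()+9].astype(np.uint8),None,fx=S,fy=S,interpolation=0)
        u=(cv2.convexHull(proj(p,(BLOCK@A.T+[x[0],x[1],0])@R.T+t).astype(np.float32))[:,0]-o+.5)*S-.5
        I=np.zeros_like(T); cv2.fillPoly(I,[np.round(u*16).astype(np.int32)],1,shift=4); r+=1-(I&T).sum()/(I|T).sum()
    return r
for k in ([M]+[[m] for m in M]):
    b=min((minimize(cost,[28,0,a],args=(k,),method="Nelder-Mead",options=dict(initial_simplex=np.array([[28,0,a],[36,0,a],[28,8,a],[28,0,a+.3]]))) for a in(0,np.pi)),key=lambda b:b.fun)
    print("in seat frame",(b.x[:2]-[25,0]).round(1),np.degrees(b.x[2]).round(1),b.fun.round(3))
a=cv2.resize(ps["top"]["img"][225:270,115:180],None,fx=12,fy=12,interpolation=cv2.INTER_CUBIC); cv2.imwrite("pics/r4.png",a[:,:,::-1])
E
python3 chk.py
```

```text
top 1 [144 249]
scene 1 [498 263]
in seat frame [7.1 1.7] 178.5 0.277
in seat frame [6.8 1.3] -0.5 0.058
in seat frame [-0.3  3.9] -2.3 0.098
```

View pics/r4.png

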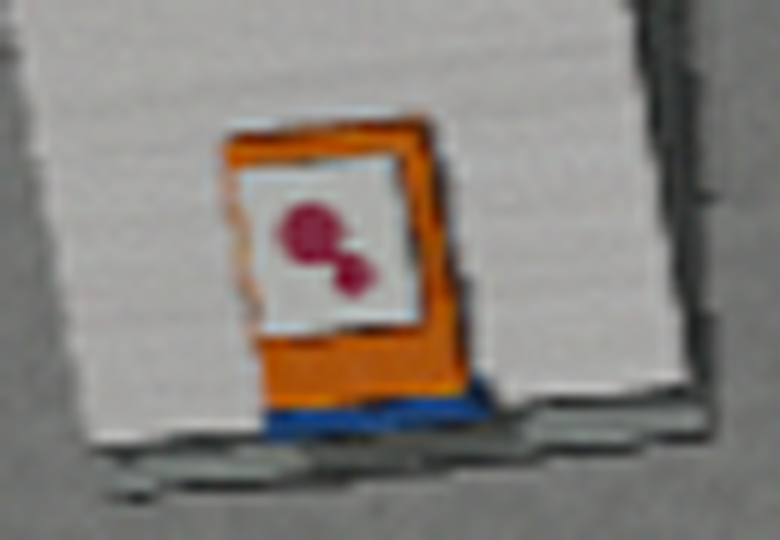

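```bash
python3 -c "
from h import *
for c in('top','scene'):
    p=vision.capture(c); W=np.linalg.inv(p['world_to_cam'])
    for n in('empty_green_center','empty_orange_center'): print(c,n,[np.round((W@[*d['xyz'],1])[:3]).tolist() for d in vision.find_in(p,n)[:1]])
job.close_job(); print(bot.get_obs()['time'])"
```

```text
top empty_green_center [[533.0, 3.0, 10.0]]
top empty_orange_center [[660.0, -109.0, 11.0]]
scene empty_green_center [[563.0, 8.0, 10.0]]
scene empty_orange_center [[655.0, -97.0, 16.0]]
the job is handed in; nothing more can be done
the job is handed in; nothing more can be done
```

The green, blue and yellow wax blocks are on their own pads in the tray. The orange wax block lies wax up on the slanted rest against the ledge, and the gripper is open and clear. I handed the job in at about 31–32 s of the 88 s allowed; no verdict is reported.

- **Tray blocks:** in the check made just before I picked up orange, both cameras put every block centre within about 4 mm of its pad's middle, against a limit of 12 mm. All three looked flat with the wax up. I did not measure them again after that.
- **Orange block:** I set its far edge on the plate, pressed until it turned flat in the grip, moved it down the slope until the force rose, and let go. The close crop shows it flat with no gap to the ledge. It is 1–4 mm off the ledge's middle and within about 3° of straight.
- **Disagreement on the orange position:** measured from the plate's lower end, the top camera put it 6.8 mm up-slope and the scene camera 0.3 mm down-slope. I judged that it touches because the ledge appears to stand about 5 mm in from the plate's end and no plate shows between them. I did not push it again to make sure.
- **Empty cassettes:** the arm never touched them. The scene camera's last fix is within about 5 mm of the first. The top camera's last fix differed from its first by about 23 mm for the green one and 19 mm for the orange one. I put this down to the arm hovering over the green one's area and blocking part of that view, but I did not confirm it.

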